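Index the dividing table to the next notch

ROBOT

A 6-joint arm with a two-finger parallel gripper is mounted at the origin on the work surface. World frame = base frame: x ahead of the robot, y to its left, z up, the work surface at z = 0. Lengths are in m, angles in degrees, forces in N, time in s.
With the tool pointing down it reaches from about 0.4 to 0.825 m from the base axis. Payload 7 kg.
Tool frame: the origin (TCP) lies on the centre line of the jaws, within the pads' length; the fingertips stand 14 mm ahead of it and the grasp point (between the pads) lies 5 mm behind it; z points along the fingers, y is the line along which they close (so a half turn about z gives the same grasp; the last joint's range is limited). The gripper opens to 88 mm and grips with 3 to 60 N. Pads are 19 mm wide; open, the fingers measure 130 mm over their backs; the gripper's body (78 mm by 193 mm) begins 47 mm behind the grasp point.
Start: joints at [83.428, 20.546, 0.682, 0, -70.136, -16.507], TCP at [0.265, 0.621, 0.241] pointing down, gripper open.
Joint ranges: [-176.03, 176.03], [-82.01, 121.73], [-58.28, 71.71], [-173.87, 95.51], [-174.79, -0.11], [-173.66, 173.66]. Speed limits (degrees/s): [136.94, 136.94, 172.46, 180, 180, 180].

INTERFACE

Orientations are given as [roll, pitch, yaw] about the fixed x, y, z axes, in that order (R = Rz(yaw) Ry(pitch) Rx(roll)).
In Python, from plant import r gives the robot as it stands.
- The arm moves only by the tool send_rows, never from a script. Its argument "steps" is a list of rows, each an object with "dp": the shift along the tool's x, y, z in mm, a list of three; "roll": the turn about the tool's z in rad; "jaw": the opening in per cent of the stroke, from 0 (shut) to 100 (fully open). In form: [{"dp": [tx, ty, tz], "roll": roll, "jaw": jaw}, ...]. A call has 1 to 5 rows; each row is the pose to reach, as a shift and turn from the pose commanded when the call began, along the tool's axes at that moment; what a row does not reach only later rows make up. A row lasts 1/8 s, in which the tool goes at most 62.5 mm and 10.7 degrees, less where a joint would pass 70% of its speed; a pose out of reach is approached as far as the arm can. A call with a gripper value outside its range is refused whole. The fingers move at their own pace and stop on an object; "newtons" is the grip in N (left out, the last holds). Time passes only in rows, so rows that repeat a pose let the fingers close. It gives the time, the measured TCP pose, the force, the opening and the grip force at its end, in the units of the state.
- r.get_state(): the state, without advancing time (a new reading comes with each control period).
- r.capture(name): name is "side" or "top"; returns a dict with "image" (480x640x3 uint8, blue, green, red), "K" (3x3 intrinsics, pixels), "rvec" (rotation vector, rad) and "tvec" (3), from world to camera coordinates, as OpenCV has them. Camera axes: x right, y down, z forward; pixel columns grow to the right and rows downward; lengths in m; the calibration is good to about 2 mm. A picture is of the moment at which its call begins. There is no depth.
- r.close_job(): hands the job in; it is judged then, once.
The state is a dict: "time_s": time; "joints": joint angles; "qd": joint speeds; "joint_torque": joint torques, N m; "tcp_pos": TCP position; "eef_rot": TCP orientation; "contact_force": force on the tool from outside, world axes, zero at the start; "moment": the same for the moment, N m; "gripper_width": finger opening in m; "gripper_force": force on a finger pad.
Only numpy, scipy, OpenCV 4.12 (cv2) and the standard library are available. Lean on these libraries where they do the work, as an engineer would, in place of code of your own. Each camera call takes 0.05 s, during which the arm holds its last target. There are 200 camera calls.

TASK

A turned platter is being divided into twelve on the index table. Bring it round to its next position: with the fingertips press the red plunger down to free the table, swing the table clockwise (seen from above) by one notch, and let the plunger spring back up so that its pin locks in that next notch. Do not grip the plunger or its arm, and leave the glue bottle, the chuck and the egg cup where they stand.

Things in the scene. Friction and masses are not known exactly. Their poses are not given: they have to be found in the camera images.
- base: Dark green cast base bolted to the bench, lugs out to 147 mm from its centre. Origin on the bench, on the table's vertical turning axis. Carries a fixed aluminium index ring, 284 mm across, top 50 mm up, with 12 rim notches 30 degrees apart, 12 mm wide, a red tick inside each. At its +x side, opposite the plunger, a column 162 mm out, 139 mm high, holds a steel straight-edge over the platter, top 122 mm up.
- turntable (a joint): Turntable angle in rad: about 0 in the notch where it starts, growing CLOCKWISE seen from above; the next notch clockwise is at +0.5236 (30 degrees). Free once the plunger is pressed: friction about 0.15 N m, i.e. 1 N at the plunger. With the pin in a notch it has about 0.012 rad of play either way. Nothing drives it back.
- table_centre (a point): Point on the turning axis, 100 mm above the bench, level with the platter's rim. The turntable is a steel disc 224 mm across with a wooden platter 208 mm across fixed on it. Turns with the table; its -x axis points along the index arm to the plunger.
- index_arm (a point): Top face of the green index arm on the plunger's axis (below the cap), 68 mm above the bench, 150 mm from the turning axis. The arm turns with the table: 40 mm wide, 56 to 68 mm above the bench, reaching radially from the disc to a rounded end 195 mm from the axis. Its -x axis points radially outward; clockwise motion is toward its +y. The arm's sides may be pushed.
- plunger (a joint): Plunger depth in m: 0 fully up, 0.013 fully down; the spring pushes up, 5.4 N at the top, 9.3 N at the bottom. The pin clears the ring when deeper than 0.0085. Let go between notches it stays at about 0.0083, the round-topped pin rubbing under the ring, and snaps up into the next notch as the table is turned on. Let go within about 3 mm of a notch's middle it centres itself.
- plunger_cap (a point): Centre of the flat top of the red plunger cap, 36 mm across and 12 mm thick, 96 mm above the bench when up, 83 mm fully pressed; 150 mm from the turning axis, on the index arm, moving with it and with the plunger. Pressed straight down. Its -x axis points radially outward; clockwise motion is toward its +y.
- glue: Yellow glue bottle, 60 mm across, 150 mm tall with an orange cap; origin at the centre of its underside. Bystander.
- chuck: Steel four-jaw lathe chuck lying on its back, 94 mm across, 68 mm tall, 1.9 kg; origin at the centre of its underside. Bystander.
- eggcup: Dark turned wooden egg cup, 48 mm across, 66 mm tall; origin at the centre of its underside. Bystander.

How it is judged:
By the outcome, as a careful person would: the job done as asked, in the order asked, and still so for the second after the job is handed in, with the robot touching nothing.
It also fails if it takes over 42 s, if anything falls off the work surface, if the arm or the gripper's body presses on something with over 40 N, if the wrist force passes 120 N, or if a joint passes its speed limit or range.

## Working session

There is one attempt and no reset: what is moved stays moved. The work goes in short steps, Python scripts to look and compute and a tool call to move; the robot and the scene stay as the last step left them, time stands still between calls to the robot, and variables do not carry over. Pictures are saved under pics/ and viewed, at most 10 in all, crops included, and the job is handed in when it is done.

Besides the shell and the picture viewer there is one more tool, called after ">>>" by a JSON object that holds its "fn" and its "kwargs", one argument or row to a line. send_rows: Moves the arm, as the interface text tells. Its arguments: {"type":"object","properties":{"steps":{"type":"array","items":{"type":"object","properties":{"dp":{"type":"array","items":{"type":"number"}},"roll":{"type":"number"},"jaw":{"type":"number"}}}},"newtons":{"type":"number"}},"required":["steps"]}

```bash
mkdir -p pics
python3 - <<'E'
from plant import r
import cv2,pickle
d={n:r.capture(n) for n in("side","top")}
pickle.dump(d,open("c.pkl","wb"))
for n in d: cv2.imwrite(f"pics/{n}0.png",d[n]["image"]); print(d[n]["rvec"],d[n]["tvec"],d[n]["K"])
print(r.get_state())
E
```

```text
[ 0.0893313  -2.80693936  1.29516681] [0.57393882 0.10150593 1.02238664] [[548.1984935    0.         316.25433812]
 [  0.         548.1984935  242.19030331]
 [  0.           0.           1.        ]]
[ 2.27567034 -1.91945066  0.19577051] [-0.07681149  0.57978509  0.9316259 ] [[488.33731432   0.         315.48023709]
 [  0.         488.33731432 241.34850553]
 [  0.           0.           1.        ]]
{'time_s': 0.1, 'joints': array([ 8.34271132e+01,  2.05889766e+01,  6.41149500e-01, -1.72618466e-02,
       -7.01356611e+01, -1.65079282e+01]), 'qd': array([-0.01920267, -0.14627159,  0.23025097,  0.04691595,  0.02400463,
       -0.05198077]), 'joint_torque': array([-1.30769084e-03, -5.84164345e+01,  2.93754601e+01,  7.01552063e+00,
        1.02428271e-02, -4.98003226e-05]), 'tcp_pos': array([0.26447356, 0.62060079, 0.23971543]), 'eef_rot': array([ 1.79915342e+02, -8.16588316e-03, -2.30866863e+01]), 'contact_force': array([-0.48009464,  0.19544742, -0.02455873]), 'moment': array([-0.0518495 ,  0.02927432, -0.00512212]), 'gripper_force': 0.0, 'gripper_width': 0.08750107312916969}
```

View pics/side0.png

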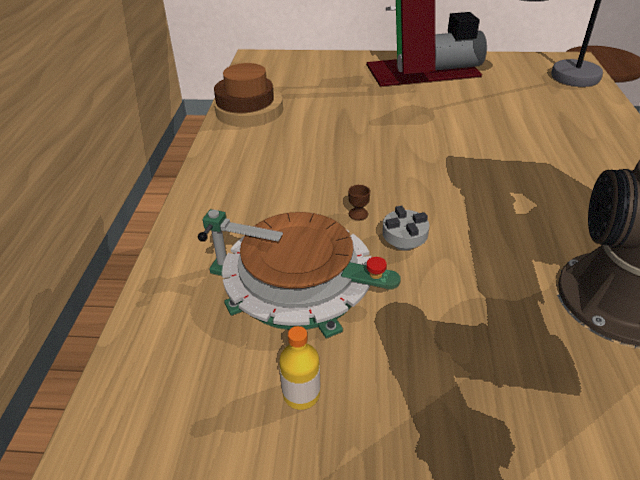

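View pics/top0.png

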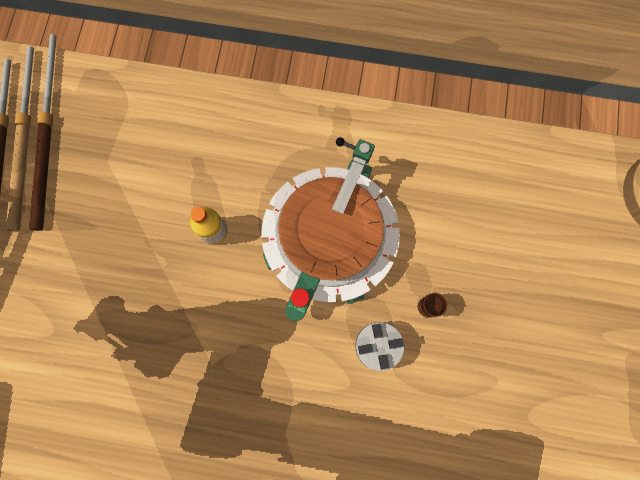

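The side view shows the red cap at about (376,264), the platter centred near (297,248) and the bottle in front. The top view shows the cap at (300,297), the platter at (331,228), the chuck at (380,346), the egg cup at (432,305), and the bottle at (208,228).

```bash
cat > h.py <<'E'
import cv2,numpy as np
def ray(c,uv):
    R=cv2.Rodrigues(np.array(c["rvec"]))[0]; t=np.array(c["tvec"]).ravel()
    o=-R.T@t; return o, R.T@np.linalg.inv(c["K"])@[uv[0],uv[1],1.]
def onz(c,uv,z):
    o,d=ray(c,uv); return o+d*(z-o[2])/d[2]
def red(c,box):
    x0,y0,x1,y1=box; h=cv2.cvtColor(c["image"],cv2.COLOR_BGR2HSV)
    m=cv2.inRange(h,(0,200,120),(4,255,255))|cv2.inRange(h,(175,200,120),(180,255,255))
    k=np.zeros_like(m);k[y0:y1,x0:x1]=m[y0:y1,x0:x1]
    n,_,s,ce=cv2.connectedComponentsWithStats(k); i=1+np.argmax(s[1:,4]); return ce[i],s[i]
def proj(c,p): return cv2.projectPoints(np.array([p],float),np.array(c["rvec"]),np.array(c["tvec"]),c["K"],None)[0].ravel()
E
python3 - <<'E'
import pickle
from h import *
d=pickle.load(open("c.pkl","rb"))
for n,b in(("top",(270,270,330,320)),("side",(350,245,400,290))):
    c=d[n]; ce,s=red(c,b); print(n,ce,s,onz(c,ce,.094), "cam",ray(c,ce)[0])
# platter ellipse in top: wood mask via disc region; ring via white
t=d["top"]
for nm,uv,z in(("glue",(198,214),.15),("chuck",(380,346),.068),("egg",(433,305),.066),("platter",(331,228),.1),("colm",(364,148),.139)): print(nm,onz(t,uv,z))
for nm,uv,z in(("platter",(297,248),.1),("egg",(359,191),.066),("chuck",(406,226),.06),("glue",(297,332),.15),("col",(214,215),.139)): print("side",nm,onz(d["side"],uv,z))
im=cv2.resize(t["image"][130:390,180:470],None,fx=2.7,fy=2.3); cv2.imwrite("pics/t1.png",cv2.resize(t["image"][150:350,230:430],(600,600),interpolation=cv2.INTER_CUBIC))
E
```

```text
top [299.69565217 297.43873518] [291 289  18  18 253] [0.46430743 0.03203935 0.094     ] cam [ 0.38541833 -0.01381682  1.03016473]
side [376.34509804 264.80392157] [367 257  19  17 255] [0.46487216 0.03807011 0.094     ] cam [0.50539314 0.75140501 0.75163285]
glue [0.58035672 0.24331246 0.15      ]
chuck [ 0.40071487 -0.1355145   0.068     ]
egg [ 0.49621231 -0.22707821  0.066     ]
platter [ 0.60758113 -0.00487412  0.1       ]
colm [ 0.76646353 -0.04247772  0.139     ]
side platter [0.60805647 0.00701536 0.1       ]
side egg [ 0.498085   -0.22539484  0.066     ]
side chuck [ 0.40237997 -0.11650572  0.06      ]
side glue [0.58205439 0.24526464 0.15      ]
side col [ 0.7640735  -0.03305172  0.139     ]
```

View pics/t1.png

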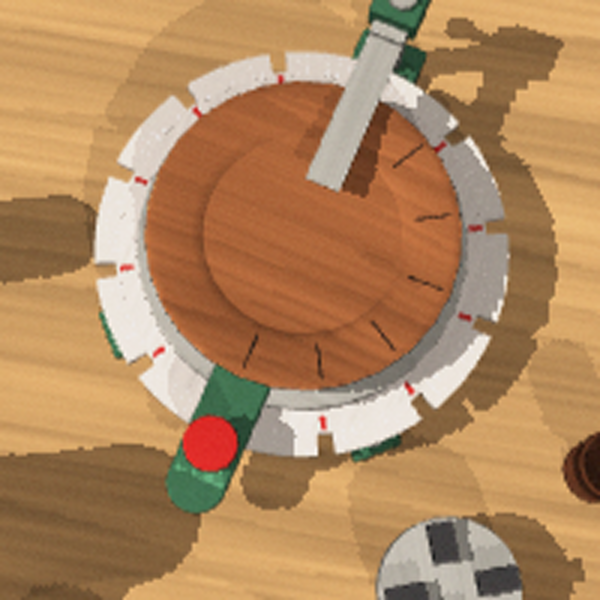

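>>> {"fn": "send_rows", "kwargs": {
  "steps": [
    {"dp":[20,23,0],"roll":0,"jaw":0},
    {"dp":[50,56,0],"roll":0,"jaw":0},
    {"dp":[80,90,0],"roll":0,"jaw":0},
    {"dp":[110,123,0],"roll":0,"jaw":0},
    {"dp":[140,157,0],"roll":0,"jaw":0}
  ],
  "newtons": 5
}}

```text
time_s: 0.72
tcp_pos: [0.332, 0.4201, 0.2403]
eef_rot: [180.0, 0.0, -23.1]
contact_force: [-0.2, -0.1, -0.3]
gripper_width: 0.043
gripper_force: 0.0
```

>>> {"fn": "send_rows", "kwargs": {
  "steps": [
    {"dp":[30,33,0],"roll":0,"jaw":0},
    {"dp":[60,67,0],"roll":0,"jaw":0},
    {"dp":[90,101,0],"roll":0,"jaw":0},
    {"dp":[120,135,0],"roll":0,"jaw":0},
    {"dp":[150,168,0],"roll":0,"jaw":0}
  ]
}}

```text
time_s: 1.35
tcp_pos: [0.404, 0.2067, 0.2405]
eef_rot: [-180.0, 0.0, -23.1]
contact_force: [1.6, 0.3, 0.2]
gripper_width: 0.0008
gripper_force: 0.0
```

>>> {"fn": "send_rows", "kwargs": {
  "steps": [
    {"dp":[30,33,0],"roll":0,"jaw":0},
    {"dp":[60,67,20],"roll":0,"jaw":0},
    {"dp":[90,101,40],"roll":0,"jaw":0},
    {"dp":[115,128,60],"roll":0,"jaw":0},
    {"dp":[123,138,80],"roll":0,"jaw":0}
  ]
}}

```text
time_s: 1.98
tcp_pos: [0.4631, 0.0313, 0.1597]
eef_rot: [180.0, 0.0, -23.2]
contact_force: [-0.3, 0.3, -0.0]
gripper_width: 0.0005
gripper_force: 0.0
```

>>> {"fn": "send_rows", "kwargs": {
  "steps": [
    {"dp":[0,0,15],"roll":0,"jaw":0},
    {"dp":[0,0,35],"roll":0,"jaw":0},
    {"dp":[0,0,40],"roll":0,"jaw":0}
  ]
}}

```text
time_s: 2.35
tcp_pos: [0.4621, 0.0326, 0.1194]
eef_rot: [179.9, 0.1, -23.1]
contact_force: [-0.2, -0.4, 0.1]
gripper_width: 0.0004
gripper_force: 0.0
```

Run:
```python
from plant import r
from h import *
a=r.capture("side");b=r.capture("top")
s=cv2.resize(a["image"][200:320,300:440],(560,480)); t=cv2.resize(b["image"][250:340,230:370],(560,360))
cv2.imwrite("pics/n1.png",s); print(proj(a,(.4625,.0323,.096)),proj(b,(.4625,.0323,.096)))
```

```text
[377.71975913 261.79788834] [299.36002243 298.25573078]
```

View pics/n1.png

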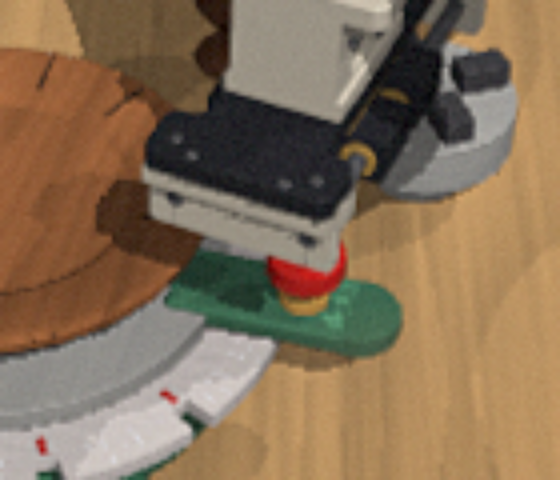

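Closed fingers stand just over the red cap (crop about (307,265)), with the body hiding the tips; the chuck is clear. Press now.

>>> {"fn": "send_rows", "kwargs": {
  "steps": [
    {"dp":[0,0,6],"roll":0,"jaw":0},
    {"dp":[0,0,10],"roll":0,"jaw":0},
    {"dp":[0,0,14],"roll":0,"jaw":0},
    {"dp":[0,0,17],"roll":0,"jaw":0},
    {"dp":[0,0,17],"roll":0,"jaw":0}
  ]
}}

```text
time_s: 3.08
tcp_pos: [0.4633, 0.0333, 0.1039]
eef_rot: [-180.0, -0.0, -23.1]
contact_force: [-1.4, 0.4, 6.3]
gripper_width: 0.0005
gripper_force: 3.2
```

>>> {"fn": "send_rows", "kwargs": {
  "steps": [
    {"dp":[0,0,2],"roll":0,"jaw":0},
    {"dp":[0,0,4],"roll":0,"jaw":0},
    {"dp":[0,0,5],"roll":0,"jaw":0},
    {"dp":[0,0,5],"roll":0,"jaw":0}
  ]
}}

```text
time_s: 3.58
tcp_pos: [0.4633, 0.0333, 0.0991]
eef_rot: [-180.0, -0.0, -23.1]
contact_force: [-2.6, 0.9, 7.0]
gripper_width: 0.0004
gripper_force: 3.9
```

>>> {"fn": "send_rows", "kwargs": {
  "steps": [
    {"dp":[0,0,1],"roll":0,"jaw":0},
    {"dp":[0,0,2],"roll":0,"jaw":0},
    {"dp":[0,0,2.5],"roll":0,"jaw":0},
    {"dp":[0,0,2.5],"roll":0,"jaw":0}
  ]
}}

```text
time_s: 4.08
tcp_pos: [0.4634, 0.0333, 0.0972]
eef_rot: [-180.0, -0.1, -23.0]
contact_force: [-5.8, 0.8, 13.8]
gripper_width: 0.0007
gripper_force: 7.4
```

Run:
```python
import numpy as np
c,s=np.cos,np.sin;y=np.radians(-23.1)
U=np.array([[c(y),s(y)],[s(y),-c(y)]]);p=np.array([.4634-.608,.0333+.004])
for d in(1,2,3,4,6,8,10):
    t=np.radians(d);R=np.array([[c(t),s(t)],[-s(t),c(t)]]);print(d,(U@(R@p-p)*1e3).round(2),t.round(4),R@p+[.608,-.004])
print(np.degrees(np.arctan2(p[1],p[0])))
```

```text
1 [-0.37 -2.58] 0.0175 [0.464073   0.03581794]
2 [-0.69 -5.17] 0.0349 [0.46478984 0.03832375]
3 [-0.97 -7.76] 0.0524 [0.4655503  0.04081666]
4 [ -1.2  -10.35] 0.0698 [0.46635415 0.04329593]
6 [ -1.54 -15.56] 0.1047 [0.46809105 0.04821048]
8 [ -1.68 -20.77] 0.1396 [0.46999839 0.05306143]
10 [ -1.65 -25.98] 0.1745 [0.47207388 0.05784286]
165.5356979287256
```

>>> {"fn": "send_rows", "kwargs": {
  "steps": [
    {"dp":[-0.7,-5.2,0],"roll":0.035,"jaw":0},
    {"dp":[-1.2,-10.4,0],"roll":0.07,"jaw":0},
    {"dp":[-1.5,-15.6,0],"roll":0.105,"jaw":0},
    {"dp":[-1.7,-20.8,0],"roll":0.14,"jaw":0},
    {"dp":[-1.65,-26,0],"roll":0.1745,"jaw":0}
  ]
}}

```text
time_s: 4.7
tcp_pos: [0.4718, 0.058, 0.0972]
eef_rot: [-180.0, -0.0, -33.1]
contact_force: [-6.8, 2.3, 15.3]
gripper_width: 0.0003
gripper_force: 7.9
```

Run:
```python
from plant import r
from h import *
a=r.capture("side");b=r.capture("top"); cv2.imwrite("pics/m1.png",np.hstack([cv2.resize(a["image"][200:320,300:440],(420,360)),cv2.resize(b["image"][250:340,240:330],(360,360))]))
print(r.get_state()["contact_force"])
```

```text
[-7.67048303  4.42491515 15.6662634 ]
```

View pics/m1.png

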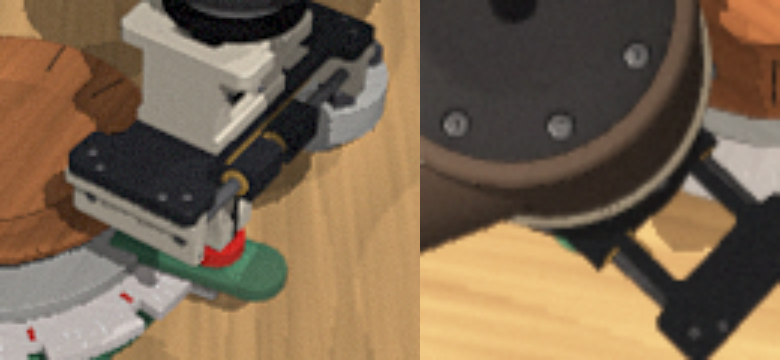

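The side view shows the arm and cap carried along under the fingers, about 10° clockwise; the top view is covered by the wrist. I'll continue with a slight outward relief.

>>> {"fn": "send_rows", "kwargs": {
  "steps": [
    {"dp":[-0.9,-5.2,0],"roll":0.035,"jaw":0},
    {"dp":[-1.6,-10.4,0],"roll":0.07,"jaw":0},
    {"dp":[-2.1,-15.6,0],"roll":0.105,"jaw":0},
    {"dp":[-2.5,-20.8,0],"roll":0.14,"jaw":0},
    {"dp":[-2.65,-26,0],"roll":0.1745,"jaw":0}
  ]
}}

```text
time_s: 5.42
tcp_pos: [0.4844, 0.0815, 0.0972]
eef_rot: [-179.9, -0.0, -43.1]
contact_force: [-3.1, 0.9, 11.6]
gripper_width: 0.0003
gripper_force: 5.9
```

>>> {"fn": "send_rows", "kwargs": {
  "steps": [
    {"dp":[-0.7,-5.2,0],"roll":0.035,"jaw":0},
    {"dp":[-1.2,-10.4,0],"roll":0.07,"jaw":0},
    {"dp":[-1.5,-15.6,0],"roll":0.105,"jaw":0},
    {"dp":[-1.7,-20.8,0],"roll":0.14,"jaw":0},
    {"dp":[-1.65,-26,0],"roll":0.1745,"jaw":0}
  ]
}}

```text
time_s: 6.05
tcp_pos: [0.5009, 0.102, 0.0973]
eef_rot: [-179.9, 0.0, -53.1]
contact_force: [-5.2, 3.1, 12.1]
gripper_width: 0.0005
gripper_force: 6.2
```

Run:
```python
from plant import r
from h import *
a=r.capture("side"); cv2.imwrite("pics/m2.png",cv2.resize(a["image"][200:350,260:420],(640,600)))
print(r.get_state()["contact_force"], r.get_state()["tcp_pos"])
C=np.array([.608,-.004])
for d in(165.5,135.5):
  t=np.radians(d);print((proj(a,(*(C+.195*np.array([np.cos(t),np.sin(t)])),.068))-[260,200])*4)
```

```text
[-4.86766713  4.74448467 10.73527957] [0.50143799 0.10252708 0.09727534]
[565.93343013 316.15512779]
[454.73634172 459.72508693]
```

View pics/m2.png

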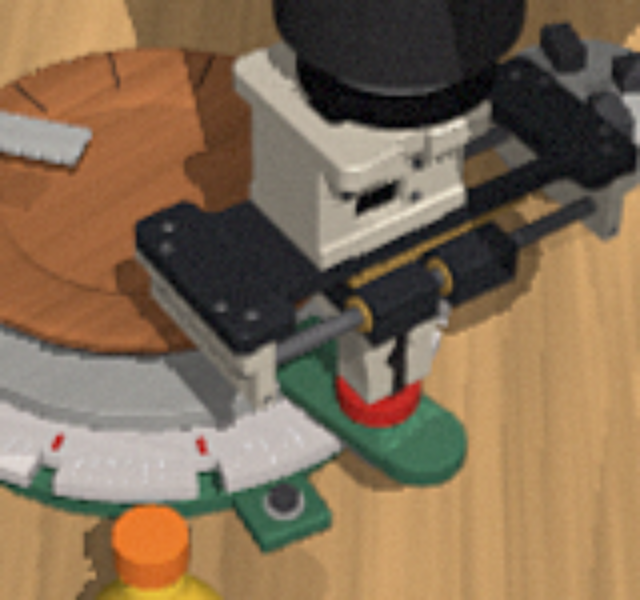

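The arm's rounded end is at about crop (458,465), as predicted (455,460) for 30°; the fingers are on the cap, clear of the bottle. Let it up.

>>> {"fn": "send_rows", "kwargs": {
  "steps": [
    {"dp":[0,0,-3],"roll":0,"jaw":0},
    {"dp":[0,0,-7],"roll":0,"jaw":0},
    {"dp":[0,0,-11],"roll":0,"jaw":0},
    {"dp":[0,0,-16],"roll":0,"jaw":0},
    {"dp":[0,0,-22],"roll":0,"jaw":0}
  ]
}}

```text
time_s: 6.72
tcp_pos: [0.5, 0.1008, 0.1181]
eef_rot: [180.0, 0.0, -53.1]
contact_force: [0.0, 0.0, -0.0]
gripper_width: 0.0007
gripper_force: 0.0
```

>>> {"fn": "send_rows", "kwargs": {
  "steps": [
    {"dp":[0,0,-30],"roll":0,"jaw":0},
    {"dp":[0,0,-70],"roll":0,"jaw":0},
    {"dp":[0,0,-110],"roll":0,"jaw":0},
    {"dp":[-20,0,-140],"roll":0,"jaw":0},
    {"dp":[-30,0,-150],"roll":0,"jaw":0}
  ]
}}

```text
time_s: 7.35
tcp_pos: [0.4824, 0.1255, 0.2699]
eef_rot: [-179.8, -0.0, -53.1]
contact_force: [0.7, -0.4, -0.3]
gripper_width: 0.0003
gripper_force: 0.0
```

Run:
```python
from plant import r
from h import *
a=r.capture("side"); cv2.imwrite("pics/f1.png",cv2.resize(a["image"][200:350,260:420],(640,600)))
print(r.get_state()["contact_force"], r.get_state()["tcp_pos"])
C=np.array([.608,-.004])
for d in(133.5,134.5,135.5,136.5):
  t=np.radians(d);n=np.array([np.cos(t),np.sin(t)]);
  print(d,*[(proj(a,(*(C+.15*n),z))-[260,200])*4 for z in(.096,.0877,.083)])
print((red(a,(320,240,420,320))[0]-[260,200])*4, red(a,(320,240,420,320))[1])
```

```text
[-1.2536497   1.20520017  0.51279924] [0.4820645  0.12601098 0.2700721 ]
133.5 [371.28640397 360.94509977] [370.83182297 374.8688466 ] [370.576758  382.6814482]
134.5 [375.89663648 358.00841227] [375.41576661 371.93042037] [375.14594762 379.74214355]
135.5 [380.41913634 355.02138441] [379.91257487 368.94154609] [379.62833655 376.75233223]
136.5 [384.85250009 351.98539438] [384.32085199 365.90360041] [384.02253339 373.71338996]
[376.49253731 364.76119403] [344 283  20  18 268]
```

View pics/f1.png

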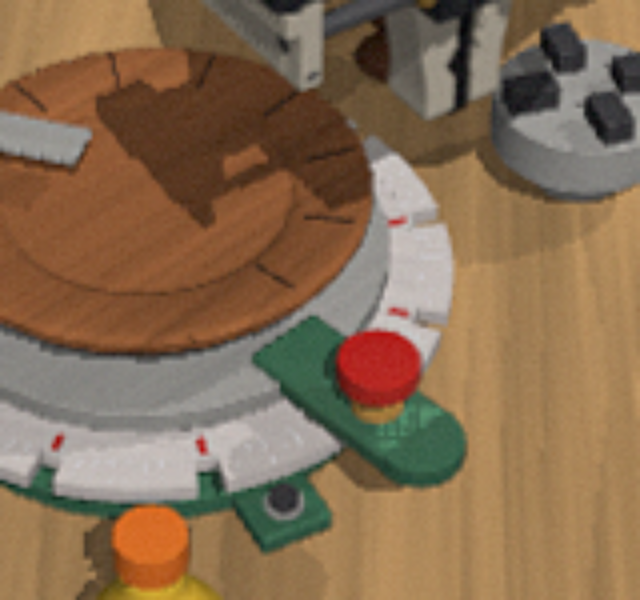

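The cap stands fully up (centroid (376,365) against (375,367) expected if up, (374,381) if rubbing), with the brass stem visible under it. The arm is about 30° on. Bottle, chuck and egg cup have not moved, and the gripper is clear.

```bash
python3 -c "
from plant import r
print(r.close_job())"
```

```text
the job is handed in; nothing more can be done
None
```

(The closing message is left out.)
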